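Clamp a cage mount with the ratchet wrench of a bench vise

ROBOT

A 7-joint arm with a two-finger parallel gripper is mounted at the origin on a cart in front of the work surface, level with it; the furniture and walls round the work are solid. World frame = base frame: x ahead of the robot, y to its left, z up, the work surface at z = 0. Lengths are in m, angles in degrees, forces in N, time in s.
With the tool pointing down it reaches from about 0.425 to 0.925 m from the base axis. Payload 6.8 kg.
Tool frame: the origin (TCP) lies at the very end of the fingers, on their centre line; the grasp point (between the pads) lies 19 mm behind it (r.grip_depth is the distance from the TCP to the grasp point, in m); z points along the fingers, y is the line along which they close (so a half turn about z gives the same grasp; the last joint's range is limited). The gripper opens to 88 mm and grips with 3 to 60 N. Pads are 20 mm wide; open, the fingers measure 115 mm over their backs; the gripper's body (75 mm by 178 mm) begins 61 mm behind the grasp point.
Start: joints at [-75.808, 27.33, 1.283, 89.118, -0.659, 63.558, -4.761], TCP at [0.235, 0.633, 0.223] pointing down, gripper open.
Joint ranges: [-169.35, 169.35], [-19.33, 120.38], [-80.79, 83.38], [13.8, 139.57], [-78.32, 258.32], [9.67, 109.79], [-169.56, 169.56]. Speed limits (degrees/s): [136.94, 136.94, 180, 180, 180, 180, 180].

INTERFACE

Orientations are given as a 3x3 rotation matrix whose columns are the frame's x, y, z axes.
In Python, from plant import sensors, optics, r gives the robot as it stands.
- The arm moves only by the shell command python3 -m inch 'ROWS' [FORCE]. ROWS is a JSON object of lists of equal length, an entry for each row: "slide": the shift along the world's x, y, z in mm, a list of three; "angular": the turn, a rotation vector about the world's x, y, z in degrees, a list of three; "gripper": the finger opening in mm, from 0 to 87.8. A call has 1 to 10 rows; each row shifts and turns the commanded pose from where the row before left it; what a row does not reach is not made up. A row lasts 1/8 s, in which the tool goes at most 62.5 mm and 10.7 degrees, less where a joint would pass 70% of its speed; a pose out of reach is approached as far as the arm can. A call with a gripper value outside its range is refused whole. The fingers move at their own pace and stop on an object; FORCE is the grip in N (left out, the last holds). Time passes only in rows, so rows that do not move let the fingers close. It gives the time, the measured TCP pose, the force, the opening and the grip force at its end, in the units of the state.
- sensors.observe(): the state, without advancing time (a new reading comes with each control period).
- optics.capture(name): name is "scene" or "top" or "wrist"; returns (picture, depth): 480x640x3 uint8, red, green, blue; 480x640 float32, m along the optical axis (not along the pixel's ray), 0 where there is no reading.
- optics.camera_info(name): a dict with "mtx" (3x3 intrinsics, pixels), "pose" (4x4, takes a point from camera to world coordinates). Camera axes: x right, y down, z forward; pixel columns grow to the right and rows downward; lengths in m; the calibration is good to about 2 mm. A picture is of the moment at which its call begins: read the wrist's pose just before it. camera_info takes no time and is no camera call; for the wrist camera it gives the pose at the moment of the call.
- r.job_done(): hands the job in; it is judged then, once.
Trained networks look in the newest picture that a camera, given by its name, has taken for a name from the list of things; names that differ only in an ending like _2 or _b are one class to them, and where a whole thing is asked for, a point or a joint stands for the part that bears it (a point fixed in the world has none). Each returns a list of dicts, best first, with "confidence" (0 to 1); they miss things now and then, are a little off and sometimes report something else, mostly with a low value. They report only what shows in the picture. A call takes as long as a camera call.
- optics.search_frame(camera, query): "bbox" ([centre column, centre row, width, height] as shares, 0 to 1, of the picture: columns of its width, rows of its height, round what is visible of it).
- optics.pinpoint(camera, query): "position" ([column, row] as shares, 0 to 1, of the picture: columns of its width, rows of its height: a listed point, or the origin of a listed thing).
The state is a dict: "time": time; "joints": joint angles; "joint_vel": joint speeds; "joint_efforts": joint torques, N m; "eef_pos": TCP position; "orientation": TCP orientation; "contact_force": force on the tool from outside, world axes, zero at the start; "moment": the same for the moment, N m; "width": opening from 0.0 (shut) to 1.0 (fully open); "finger_force": force on a finger pad.
Only numpy, scipy, OpenCV 4.12 (cv2) and the standard library are available. Lean on these libraries where they do the work, as an engineer would, in place of code of your own. Each camera call takes 0.05 s, during which the arm holds its last target. There are 200 camera calls.

TASK

Slide the black cage mount along the bed of the vise, without lifting it, until it sits square against the fence at the back, between the two jaws. Then swing the vise's ratchet wrench back and forth, driving on the swings towards the mount and slipping freely on the return, until the moving jaw has reached the end of its travel and holds the mount tight; let go of everything. Move the jaw only with the wrench, never by pushing on it, and leave the other things where they stand.

Things in the scene. Friction and masses are not known exactly. Their poses are not given: they have to be found in the camera images.
- vise: fixed bench vise: aluminium base plate with dark steel parts. Origin on the table, under the spot where the clamped mount's centre ends up. In its frame: bed (top of the plate) at z 10 mm; plate from x -96 to 44, y -175 to 71 mm. The mount goes in along +x from the open front; the moving jaw closes along +y. Its shaft stands 70 mm over the table, the wrench 62, all else of the vise at most 53
- mount_mid (a point): loose black cage mount on the bed in front of the jaws, 52 x 79 x 58 mm, 290 g: its middle, 29 mm over its underside; x and y along the 52 and 79 mm sides, within 0.12 rad of the vise's. Lower block: x +-24, y -40 to 31 mm, 31 mm high; at the +y end a plate 8 mm thick, 56 high, x +-26. Clamped, its middle is at x 0, y 0 of the vise (the jaw itself pushes it to y 0), axes parallel
- fence_face (a point): middle of the front face of the back fence, x +26.5 mm in the vise's frame; the fence is 40 mm high over the table and runs from y -47 to 59 mm
- fixed_jaw_face (a point): middle of the fixed jaw's face, y +39 mm in the vise's frame; the jaw is 50 mm high over the table and reaches from x -30 to 30 mm
- pad_face (a point): middle of the face of the moving jaw's rubber pad, 25 mm over the table, 50 mm wide along x; at y -67 mm + the jaw joint in the vise's frame while free. The pad is sprung and gives up to 8 mm (1.5 N a mm); the jaw behind it is 44 mm high over the table
- jaw (a joint): travel of the moving jaw in m: 0 fully open, 0.032 at the end of its travel. The wheel's rack moves it 14 mm for each radian; it stays where it is left. At the end the pad is pressed in by about 5 mm and pushes on the mount with 6 to 9 N. Only the wrench may move it
- wrench (a joint): angle of the ratchet wrench in rad, growing clockwise seen from above, -0.55 to +0.55 (stops); 0: it points along the vise's -x. Clockwise swings (grip towards the mount, vise's +y) drive the jaw, 2 to 4 N at the grip; counter-clockwise swings slip freely. 20 teeth: up to 0.32 rad is lost at the start of a driving swing. It stops hard when the jaw is at its end
- wrench_axis (a point): point on the upright axis about which the wrench turns, 53 mm over the table; at x +18, y -132 mm in the vise's frame
- wrench_grip (a point): middle of the wrench's grip, 118 mm from the axis, 53 mm over the table: a black rubber sleeve 20 mm wide, 18 mm high and 68 mm long; its x axis runs along the wrench, from the end (36 mm further out) to the axis. The shank nearer the head is 16 mm wide. The wrench is captive on the shaft
- screw_tin: bystander: round metal tin, 66 mm across, 27 mm high, left of the vise; origin under its centre
- mirror_mount: bystander: small black mirror mount, 46 x 38 x 46 mm, left of the vise; origin under its centre
- post_holder: bystander: black post holder on a square foot, 50 x 54 x 61 mm, left of the vise; origin under its centre

How it is judged:
By the outcome, as a careful person would: the job done as asked, in the order asked, and still so for the second after the job is handed in, with the robot touching nothing.
It also fails if it takes over 62 s, if anything falls off the work surface, if the arm or the gripper's body presses on something with over 40 N, if the wrist force passes 120 N, or if a joint passes its speed limit or range.

## Working session

There is one attempt and no reset: what is moved stays moved. The work goes in short steps, Python scripts to look and compute and a shell command to move; the robot and the scene stay as the last step left them, time stands still between calls to the robot, and variables do not carry over. Pictures are saved under pics/ and viewed, at most 10 in all, crops included, and the job is handed in when it is done.

```bash
ls; mkdir -p pics
cat > h.py <<'E'
import numpy as np, cv2
from plant import sensors, optics, r
def look(cam, names, save=None):
    img,d=optics.capture(cam); info=optics.camera_info(cam)
    K=np.array(info["mtx"]);T=np.array(info["pose"])
    if save: cv2.imwrite(save,img[:,:,::-1])
    out={}
    for n in names:
        res=optics.pinpoint(cam,n)
        for q in res[:2]:
            u,v=q["position"][0]*640,q["position"][1]*480
            out.setdefault(n,[]).append((u,v,q["confidence"]))
    return img,d,K,T,out
def at_z(K,T,u,v,z):
    ray=T[:3,:3]@np.linalg.solve(K,[u,v,1]); return T[:3,3]+ray*(z-T[2,3])/ray[2]
def cloud(d,K,T):
    v,u=np.mgrid[:480,:640]; p=np.stack([(u-K[0,2])/K[0,0]*d,(v-K[1,2])/K[1,1]*d,d],-1)
    return p@T[:3,:3].T+T[:3,3]
Z=dict(vise=0,mount_mid=.039,fence_face=.025,fixed_jaw_face=.03,pad_face=.025,wrench_axis=.053,wrench_grip=.053,screw_tin=0,mirror_mount=0,post_holder=0)
E
cat > a.py <<'E'
from h import *
np.set_printoptions(precision=4,suppress=True)
for c in ["top","scene"]:
    img,d,K,T,o=look(c,Z,f"pics/{c}0.png")
    print(c,T[:3,3])
    for n in o:
        for (u,v,cf) in o[n]: print(n,round(u),round(v),round(cf,2),at_z(K,T,u,v,Z[n]))
    np.savez(f"{c}0.npz",img=img,d=d,K=K,T=T)
s=sensors.observe();print(s)
E
python3 a.py
```

```text
pics
top [ 0.2783 -0.0438  0.9416]
vise 382 231 0.56 [ 0.5161 -0.1995  0.    ]
mount_mid 383 252 0.8 [ 0.4638 -0.1944  0.039 ]
fence_face 380 214 0.68 [ 0.5461 -0.1939  0.025 ]
fixed_jaw_face 368 230 0.92 [ 0.5118 -0.1667  0.03  ]
fixed_jaw_face 381 232 0.37 [ 0.5065 -0.1926  0.03  ]
pad_face 414 226 0.57 [ 0.5192 -0.2626  0.025 ]
wrench_axis 448 213 0.68 [ 0.538  -0.3253  0.053 ]
wrench_grip 483 266 0.71 [ 0.4288 -0.3826  0.053 ]
screw_tin 264 273 0.95 [0.4318 0.046  0.    ]
mirror_mount 214 268 0.56 [0.4457 0.1481 0.    ]
post_holder 178 269 0.66 [0.444  0.2225 0.    ]
scene [-0.2418 -0.8504  0.6025]
vise 381 275 0.7 [ 0.5228 -0.1902  0.    ]
mount_mid 368 271 0.9 [ 0.4631 -0.2069  0.039 ]
fence_face 389 261 0.58 [ 0.5472 -0.1894  0.025 ]
pad_face 403 277 0.49 [ 0.5191 -0.2546  0.025 ]
wrench_axis 439 278 0.62 [ 0.5376 -0.3304  0.053 ]
wrench_grip 426 309 0.67 [ 0.4318 -0.3819  0.053 ]
screw_tin 284 248 0.91 [0.432  0.0399 0.    ]
mirror_mount 265 231 0.75 [0.4519 0.1406 0.    ]
post_holder 244 224 0.69 [0.4344 0.2118 0.    ]
{'time': 1.1, 'joints': array([-75.8096,  27.3287,   1.2838,  89.1157,  -0.6607,  63.557 ,
        -4.7587]), 'joint_vel': array([-0.0792,  0.0182, -0.0404,  0.0546,  0.0395, -0.0826,  0.031 ]), 'joint_efforts': array([  0.0016, -58.2714,   1.5338, -27.2921,  -0.0544,   0.0103,
         0.0001]), 'eef_pos': array([0.2351, 0.6328, 0.2227]), 'orientation': array([[-0.9374,  0.3483, -0.    ],
       [ 0.3483,  0.9374,  0.0001],
       [ 0.    ,  0.0001, -1.    ]]), 'contact_force': array([ 0.1255,  0.0561, -0.7954]), 'moment': array([-0.0179, -0.0106,  0.0282]), 'finger_force': 0.0, 'width': 1.002368896516005}
```

View images.

```bash
python3 -c "
import cv2
a=cv2.imread('pics/top0.png')[170:320,150:530]; cv2.imwrite('pics/topc.png',cv2.resize(a,None,fx=2.1,fy=2.1,interpolation=2))"
```

```text
(no output)
```

View pics/topc.png

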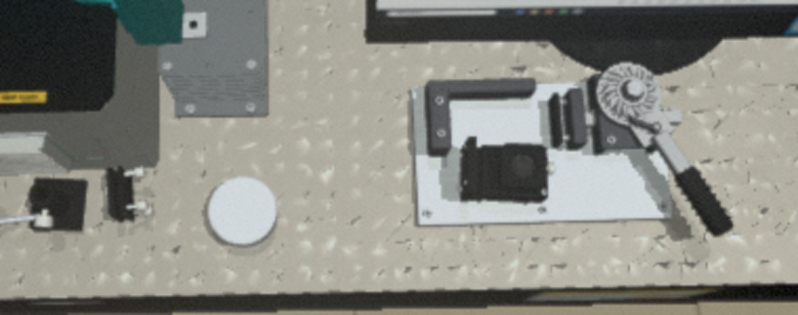

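View pics/scene0.png

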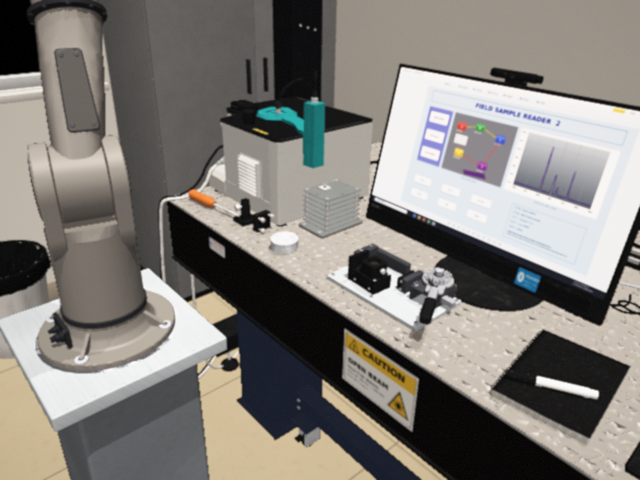

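```bash
cat > b.py <<'E'
from h import *
H=np.zeros((17,24))
for c in ["top","scene"]:
    f=np.load(c+"0.npz"); P=cloud(f["d"],f["K"],f["T"])[f["d"]>0]
    i=((P[:,0]-.25)/.03).astype(int); j=((P[:,1]+.5)/.05).astype(int)
    m=(P[:,0]>.25)&(P[:,1]>-.5)&(i<17)&(j<24)
    np.maximum.at(H,(i[m],j[m]),P[m,2])
print("y  ",*[f"{-50+5*j:4d}" for j in range(24)])
for i in range(17): print(f"{.25+.03*i:.2f}",*[f"{int(h*1000):4d}" for h in H[i]])
E
python3 b.py
```

```text
y    -50  -45  -40  -35  -30  -25  -20  -15  -10   -5    0    5   10   15   20   25   30   35   40   45   50   55   60   65
0.25    0    0    0    0    0    0    0    0    0    0    0    0    0    0    0    0    0    0    0    0    0    0    0    0
0.28    0    0    0    0    0    0    0    0    0    0    0    0    0    0    0    0    0    0    0    0    0    0    0    0
0.31    0    0    0    0    0    0    0    0    0    0    0    0    0    0    0    0    0    0    0    2    0    0    0    0
0.34    4    5    4    4    5    3    3    5    4    4    5    3    5    5    4    3    4    5    4   12    0    0    0    0
0.37    4   59   62    4    4    5    4    5    4    4    5    6    4    4    4    5    4    4   22   13    0    0    0    0
0.40    5   63   64   14   14   15   14   14    3    5   30   30   26   46   56   19   27   32   31   27    0    0    0    0
0.43    5    4   65   14   61   71   69   15    4    4   33   30   48   50   64   19   22   26   55   55    0    0    0    0
0.46    5    6   63   61   61   70   69   51    3    4   29   28  237  242  241  238  237  237  112  
[... 448 characters left out ...]
    5  102  318  382  245  245  249  249  255  256  253    0    0    0    0
0.61  378  367  366  364  360  359  366  360  357    3  102  102  379  374  245  291  303  254  255  252    0    0    0    0
0.64  422  422  444  444  439  422  422  422  421    4  104  101  237  352  243  249  317  249  238  237    0    0    0    0
0.67  417  415  441  442  437  418  419  419  419    4    8    4  237  238  238  242  322  238  237  237    0    0    0    0
0.70    1    0    0    0    0    2    2    1    3    4    4    4  236  237  237  237  324  237  238  237    0    0    0    0
0.73    0    0    0    0    0    0    0    0    3   45    5    5  237  238  237  237  318  237  237  237    0    0    0    0
```

```bash
python3 -m inch '{"slide":[[10,-40,40],[20,-50,30],[25,-50,25],[25,-55,12],[25,-57,0],[25,-57,0],[20,-59,0],[20,-59,0],[15,-60,0],[10,-60,0]],"angular":[[0,0,2],[0,0,2],[0,0,2],[0,0,2],[0,0,2],[0,0,2],[0,0,2],[0,0,2],[0,0,2],[0,0,2.4]],"gripper":[60,60,60,60,60,60,60,60,60,60]}'
python3 -m inch '{"slide":[[5,-60,0],[0,-60,0],[0,-60,0],[0,-60,0],[0,-50,0],[0,0,0],[0,0,0]],"angular":[[0,0,0],[0,0,0],[0,0,0],[0,0,0],[0,0,0],[0,0,0],[0,0,0]],"gripper":[60,60,60,60,60,60,60]}'
cat > c.py <<'E'
from h import *
import sys
np.set_printoptions(precision=4,suppress=True)
tag=sys.argv[1]
s=sensors.observe(); print(s["time"],s["eef_pos"],s["orientation"][:,1])
V=["vise","mount_mid","fence_face","fixed_jaw_face","pad_face","wrench_axis","wrench_grip"]
img,d,K,T,o=look("wrist",V,f"pics/w{tag}.png")
print(T[:3,3],T[:3,2])
for n in o:
    for (u,v,cf) in o[n]: print(n,round(u),round(v),round(cf,2),at_z(K,T,u,v,Z[n]))
np.savez(f"w{tag}.npz",img=img,d=d,K=K,T=T)
E
python3 c.py 1
```

```text
time: 2.35
eef_pos: [0.4305, 0.0836, 0.33]
orientation: [[-1.0, -0.001, 0.001], [-0.001, 1.0, 0.001], [-0.001, 0.001, -1.0]]
contact_force: [1.0, -0.6, 0.1]
width: 0.683
finger_force: 0.0
time: 3.22
eef_pos: [0.4352, -0.2035, 0.3296]
orientation: [[-1.0, -0.001, -0.0], [-0.001, 1.0, 0.001], [0.0, 0.001, -1.0]]
contact_force: [-0.3, 1.3, 1.2]
width: 0.685
finger_force: 0.0
3.225 [ 0.4352 -0.2035  0.3296] [-0.0005  1.      0.0005]
[ 0.3557 -0.2031  0.4912] [ 0.2877  0.0003 -0.9577]
vise 321 245 0.97 [ 0.5125 -0.1956  0.    ]
mount_mid 312 223 0.92 [ 0.4697 -0.2083  0.039 ]
fence_face 325 269 0.94 [ 0.5399 -0.1896  0.025 ]
fixed_jaw_face 351 254 0.87 [ 0.5161 -0.1543  0.03  ]
pad_face 274 253 0.48 [ 0.5159 -0.2607  0.025 ]
wrench_axis 224 275 0.85 [ 0.5374 -0.3251  0.053 ]
wrench_axis 318 271 0.7 [ 0.5323 -0.1995  0.053 ]
wrench_grip 169 197 0.73 [ 0.433  -0.3855  0.053 ]
wrench_grip 313 223 0.71 [ 0.4668 -0.2061  0.053 ]
```

```bash
cat > d.py <<'E'
from h import *
import sys
f=np.load(f"w{sys.argv[1]}.npz"); P=cloud(f["d"],f["K"],f["T"]); m=f["d"]>0
# ortho height map 1mm: x .38-.60 rows up, y -.40..-.10
img=f["img"]; x0,y0=.38,-.40
H=np.full((220,300),np.nan);C=np.zeros((220,300,3),np.uint8)
Q=P[m];c=img[m];i=((Q[:,0]-x0)*1000).astype(int);j=((Q[:,1]-y0)*1000).astype(int)
k=(Q[:,0]>x0)&(Q[:,1]>y0)&(i<220)&(j<300);o=np.argsort(Q[k,2])
H[i[k][o],j[k][o]]=Q[k,2][o];C[i[k][o],j[k][o]]=c[k][o]
np.save("H.npy",H)
G=np.nan_to_num(H)*1000
cm=cv2.applyColorMap(np.clip(G*3.4,0,255).astype(np.uint8),cv2.COLORMAP_JET)
o=np.vstack([cm[::-1,::-1],C[::-1,::-1,::-1]])
cv2.imwrite(f"pics/o{sys.argv[1]}.png",cv2.resize(o[:, :],(540,792)if 0 else (409,600)))
a=((G>9)&(G<17)).astype(np.uint8); a=cv2.morphologyEx(a,2,np.ones((3,3)))
pts=np.argwhere(a)[:,::-1].astype(np.float32)
(cx,cy),wh,an=cv2.minAreaRect(pts);print("plate",y0+cx/1000,x0+cy/1000,wh,an)
for nm,lo,hi in [("tall",56,75)]:
    b=((G>lo)&(G<hi)).astype(np.uint8);b[:,:120]=0
    n,l,s,ce=cv2.connectedComponentsWithStats(b)
    for q in range(1,n):
        if s[q,4]>60:
            r_=cv2.minAreaRect(np.argwhere(l==q)[:,::-1].astype(np.float32));print(nm,y0+r_[0][0]/1000,x0+r_[0][1]/1000,r_[1:],s[q,4])
E
python3 d.py 1
```

```text
plate -0.4 0.38 (0.0, 0.0) 0.0
tall -0.22800000000000004 0.464 ((42.0, 24.0), 90.0) 575
tall -0.17286378479003908 0.4676844787597656 ((8.6908597946167, 49.03289031982422), 3.3664608001708984) 234
tall -0.21050000000000002 0.462 ((36.0, 9.0), 90.0) 180
tall -0.2025 0.4575 ((27.0, 3.0), 90.0) 88
```

View pics/o1.png

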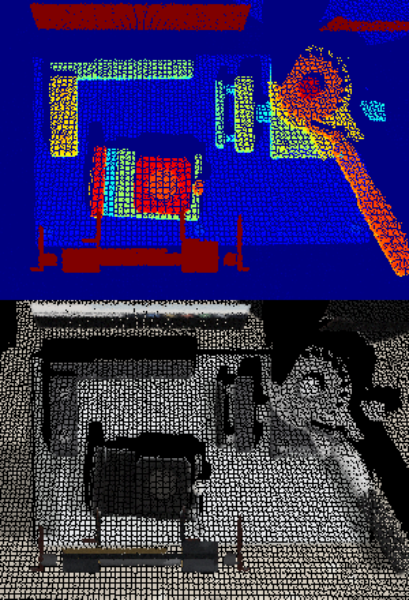

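View pics/w1.png

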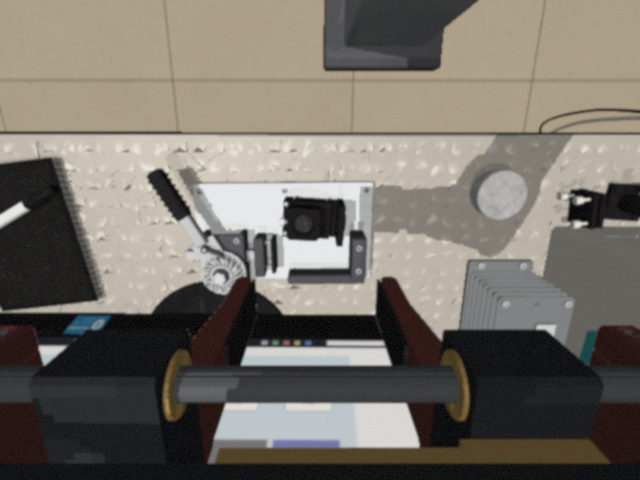

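```bash
cat > e.py <<'E'
from h import *
import sys
f=np.load(f"w{sys.argv[1]}.npz"); P=cloud(f["d"],f["K"],f["T"]); Q=P[f["d"]>0]
def box(x,y,z): return Q[(Q[:,0]>x[0])&(Q[:,0]<x[1])&(Q[:,1]>y[0])&(Q[:,1]<y[1])&(Q[:,2]>z[0])&(Q[:,2]<z[1])]
def rep(n,p):
    c,w,a=cv2.minAreaRect((p[:,:2]*1000).astype(np.float32)); print(n,len(p),np.round(c,1),np.round(w,1),round(a,2),"zmed",np.median(p[:,2]).round(4))
    print("   lo/hi pct",np.percentile(p[:,:2],[1,99],axis=0).round(4).ravel())
rep("fence",box((.535,.565),(-.25,-.155),(.036,.05)))
rep("fjaw",box((.47,.53),(-.17,-.12),(.046,.06)))
rep("jaw",box((.48,.55),(-.30,-.235),(.036,.05)))
rep("plate",box((.38,.60),(-.40,-.1),(.009,.019)))
rep("shaft",box((.50,.57),(-.36,-.29),(.066,.08)))
rep("mplate",box((.43,.50),(-.185,-.155),(.060,.075)))
rep("mhouse",box((.43,.50),(-.26,-.19),(.058,.08)))
rep("mgap",box((.43,.50),(-.21,-.175),(.03,.055)))
g=box((.36,.46),(-.41,-.34),(.05,.07));rep("grip",g)
# fence front edge slope: min x per y bin of top
p=box((.535,.57),(-.25,-.15),(.036,.05)); b=np.round(p[:,1]/.005)
xs=[(k*.005,p[b==k,0].min()) for k in np.unique(b) if (b==k).sum()>5];xs=np.array(xs);print(xs.T.round(4),np.degrees(np.polyfit(xs[:,0],xs[:,1],1)[0]))
E
python3 e.py 1
```

```text
fence 609 [ 548.9 -198. ] [19.4 87. ] 5.38 zmed 0.0389
   lo/hi pct [ 0.5393 -0.2408  0.5558 -0.1556]
fjaw 493 [ 499.2 -148.4] [64.6 26.2] 11.33 zmed 0.049
   lo/hi pct [ 0.4851 -0.1568  0.5295 -0.1373]
jaw 680 [ 517.6 -269.6] [69.9 63. ] 5.8 zmed 0.0422
   lo/hi pct [ 0.4818 -0.2997  0.5478 -0.2367]
plate 6519 [ 509.8 -262.7] [178.4 274.5] 0.58 zmed 0.0098
   lo/hi pct [ 0.4217 -0.3774  0.5956 -0.1278]
shaft 125 [ 535.3 -327.4] [16.5 15.5] 16.31 zmed 0.0692
   lo/hi pct [ 0.5275 -0.3346  0.5424 -0.3195]
mplate 288 [ 466.7 -172. ] [ 9.  51.4] 86.85 zmed 0.065
   lo/hi pct [ 0.4412 -0.1774  0.4917 -0.1669]
mhouse 1129 [ 464.1 -224. ] [50.1 41.6] 86.78 zmed 0.0659
   lo/hi pct [ 0.4434 -0.2474  0.4838 -0.199 ]
mgap 533 [ 465.8 -192.9] [34.2 50. ] 88.17 zmed 0.04
   lo/hi pct [ 0.4407 -0.209   0.49   -0.1751]
grip 1023 [ 432.3 -384.2] [72.4 21.8] 28.68 zmed 0.0604
   lo/hi pct [ 0.3991 -0.4048  0.4596 -0.3619]
[[-0.24   -0.235  -0.23   -0.225  -0.22   -0.215  -0.21   -0.205  -0.2
  -0.195  -0.19   -0.185  -0.18   -0.175  -0.17   -0.165  -0.16   -0.155
  -0.15  ]
 [ 0.543   0.5425  0.5424  0.5427  0.5426  0.5429  0.5424  0.5423  0.5421
   0.5423  0.5424  0.5414  0.5423  0.5423  0.5422  0.5423  0.5422  0.5352
   0.5362]] -2.6080758119573915
```

```bash
python3 -m inch '{"slide":[[27,31,-40],[0,0,-50],[0,0,-50],[0,0,-50],[0,0,-30],[0,0,-20],[0,0,-20],[0,0,-10],[0,0,-5.5],[0,0,0]],"angular":[[0,0,0],[0,0,0],[0,0,0],[0,0,0],[0,0,0],[0,0,0],[0,0,0],[0,0,0],[0,0,0],[0,0,0]],"gripper":[28,28,28,28,28,28,28,28,28,28]}'
python3 c.py 2; python3 e.py 2 2>/dev/null | grep -A1 -E "mplate|mhouse|fence|fjaw|shaft"
```

```text
time: 4.88
eef_pos: [0.4623, -0.1733, 0.0543]
orientation: [[-1.0, -0.0, 0.0], [-0.0, 1.0, 0.0], [-0.0, 0.0, -1.0]]
contact_force: [0.6, -0.8, 0.1]
width: 0.321
finger_force: 0.0
4.875 [ 0.4623 -0.1733  0.0543] [-0.0002  1.      0.    ]
[ 0.3827 -0.1733  0.2161] [ 0.2885 -0.0009 -0.9575]
mount_mid 255 296 0.85 [ 0.4685 -0.2069  0.039 ]
fence_face 284 389 0.8 [ 0.5412 -0.194   0.025 ]
fixed_jaw_face 343 364 0.61 [ 0.5184 -0.1565  0.03  ]
wrench_axis 44 414 0.75 [ 0.5351 -0.3265  0.053 ]
fence 1607 [ 545.9 -179. ] [21.1 47.8] 0.3 zmed 0.0394
   lo/hi pct [ 0.5376 -0.2013  0.5558 -0.1555]
fjaw 147 [ 500.3 -159.7] [61.9 11.3] 10.77 zmed 0.0491
   lo/hi pct [ 0.4707 -0.1687  0.53   -0.1487]
--
shaft 0 [0. 0.] [0. 0.] 0.0 zmed nan
```

View pics/w2.png

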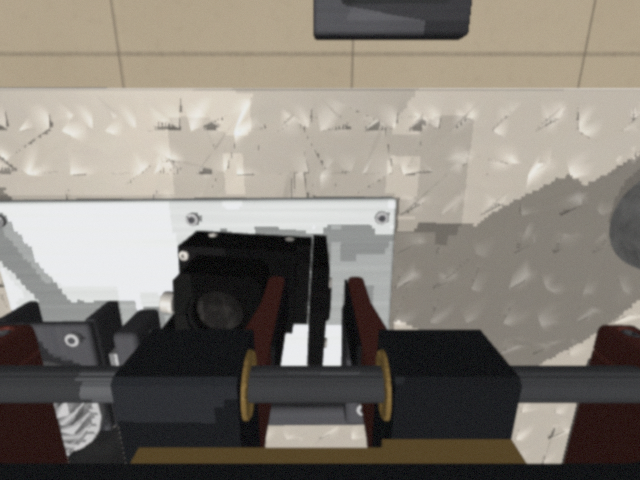

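The mount's end plate (columns 312–328, rows 235–370) stands between the finger tips (about 285 and 350), so I close.

```bash
python3 -m inch '{"slide":[[0,0,0],[0,0,0],[0,0,0],[0,0,0],[0,0,0]],"angular":[[0,0,0],[0,0,0],[0,0,0],[0,0,0],[0,0,0]],"gripper":[20,10,4,4,4]}' 15
```

```text
time: 5.9
eef_pos: [0.462, -0.1732, 0.0541]
orientation: [[-1.0, -0.0, -0.0], [-0.0, 1.0, 0.0], [0.0, 0.0, -1.0]]
contact_force: [-0.4, 1.5, 0.3]
width: 0.096
finger_force: 15.0
```

```bash
python3 -m inch '{"slide":[[4,4,0],[8,4,0],[8,0,0],[8,0,0],[8,0,0],[5,0,0],[2,0,0],[2,0,0],[0,0,0]],"angular":[[0,0,0],[0,0,0],[0,0,0],[0,0,0],[0,0,0],[0,0,0],[0,0,0],[0,0,0],[0,0,0]],"gripper":[4,4,4,4,4,4,4,4,4]}'
```

```text
time: 7.02
eef_pos: [0.5073, -0.1653, 0.0542]
orientation: [[-1.0, -0.0, 0.0], [-0.0, 1.0, -0.0], [-0.0, -0.0, -1.0]]
contact_force: [-1.5, -0.7, 2.0]
width: 0.092
finger_force: 15.0
```

```bash
python3 c.py 3; python3 e.py 3 2>/dev/null | grep -A1 -E "mplate|fence|fjaw"
```

```text
7.025 [ 0.5073 -0.1653  0.0542] [-0.0001  1.     -0.0001]
[ 0.4275 -0.1653  0.2157] [ 0.2882 -0.001  -0.9576]
mount_mid 250 296 0.96 [ 0.5132 -0.2014  0.039 ]
fixed_jaw_face 330 294 0.56 [ 0.5163 -0.1571  0.03  ]
pad_face 156 291 0.96 [ 0.5169 -0.2593  0.025 ]
fence 73 [ 549.1 -165.5] [11.  13.8] 89.63 zmed 0.0392
   lo/hi pct [ 0.5424 -0.1711  0.5557 -0.16  ]
fjaw 2217 [ 507.  -151.8] [44.3 31.6] 4.6 zmed 0.0494
   lo/hi pct [ 0.486  -0.1682  0.5259 -0.1374]
```

View pics/w3.png

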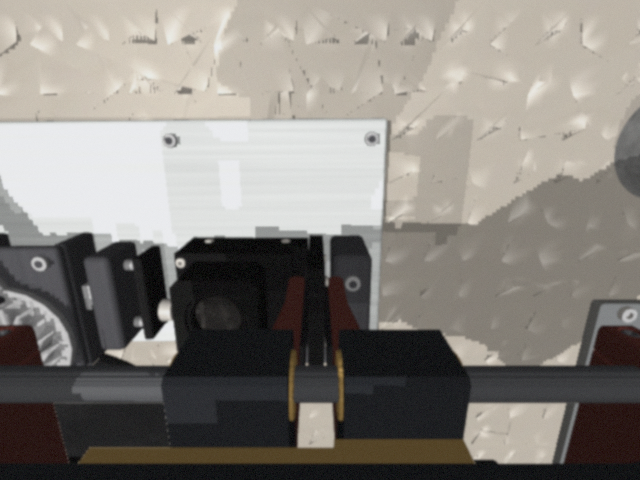

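The mount (columns 175–325) has moved in square with the fixed jaw (330–370), a small gap to it remaining; now creep to the fence.

```bash
python3 -m inch '{"slide":[[1,0,0],[1,0,0],[0,0,0]],"angular":[[0,0,0],[0,0,0],[0,0,0]],"gripper":[4,4,4]}'
python3 -m inch '{"slide":[[1,0,0],[1,0,0],[0,0,0]],"angular":[[0,0,0],[0,0,0],[0,0,0]],"gripper":[4,4,4]}'
```

```text
time: 7.8
eef_pos: [0.5089, -0.1652, 0.0542]
orientation: [[-1.0, -0.0, -0.0], [-0.0, 1.0, 0.0], [0.0, 0.0, -1.0]]
contact_force: [-2.9, -0.2, 4.1]
width: 0.094
finger_force: 15.0
time: 8.18
eef_pos: [0.5112, -0.1652, 0.0542]
orientation: [[-1.0, -0.0, 0.0], [-0.0, 1.0, 0.0], [-0.0, 0.0, -1.0]]
contact_force: [-3.2, 0.3, 3.2]
width: 0.092
finger_force: 15.0
```

```bash
python3 -m inch '{"slide":[[1,0,0],[1,0,0],[0,0,0]],"angular":[[0,0,0],[0,0,0],[0,0,0]],"gripper":[4,4,4]}'
python3 -m inch '{"slide":[[1,0,0],[1,0,0],[0,0,0]],"angular":[[0,0,0],[0,0,0],[0,0,0]],"gripper":[4,4,4]}'
```

```text
time: 8.55
eef_pos: [0.5116, -0.1652, 0.0542]
orientation: [[-1.0, 0.0, -0.003], [0.0, 1.0, 0.001], [0.003, 0.001, -1.0]]
contact_force: [-7.9, 0.4, 9.2]
width: 0.094
finger_force: 15.0
time: 8.93
eef_pos: [0.5119, -0.1652, 0.0541]
orientation: [[-1.0, 0.001, -0.006], [0.001, 1.0, 0.002], [0.006, 0.002, -1.0]]
contact_force: [-11.3, 1.2, 14.1]
width: 0.096
finger_force: 15.0
```

```bash
python3 -m inch '{"slide":[[-1,0,0],[-1,0,0],[-0.7,0,0],[0,0,0],[0,0,0],[0,0,0]],"angular":[[0,0,0],[0,0,0],[0,0,0],[0,0,0],[0,0,0],[0,0,0]],"gripper":[4,4,4,14,22,22]}'
python3 -m inch '{"slide":[[0,0,15],[0,0,40],[-20,0,50],[-30,-10,50],[0,0,0]],"angular":[[0,0,0],[0,0,0],[0,0,0],[0,0,0],[0,0,0]],"gripper":[22,22,22,40,40]}'
python3 c.py 4
sed -i 's/^rep("mplate.*/rep("mplate",box((.47,.56),(-.185,-.1585),(.060,.075)))/; s/^rep("mhouse.*/rep("mhouse",box((.47,.56),(-.26,-.18),(.058,.08)))/' e.py
python3 e.py 4 2>/dev/null
```

```text
time: 9.68
eef_pos: [0.5129, -0.1651, 0.0541]
orientation: [[-1.0, -0.001, 0.001], [-0.001, 1.0, -0.0], [-0.001, -0.0, -1.0]]
contact_force: [0.4, -0.8, 0.6]
width: 0.248
finger_force: 0.0
time: 10.3
eef_pos: [0.4628, -0.1772, 0.2133]
orientation: [[-1.0, 0.003, 0.008], [0.003, 1.0, 0.001], [-0.008, 0.001, -1.0]]
contact_force: [0.1, 0.0, -0.1]
width: 0.433
finger_force: 0.0
10.3 [ 0.4628 -0.1772  0.2133] [0.0028 1.     0.001 ]
[ 0.3825 -0.1758  0.3726] [ 0.2927 -0.     -0.9562]
mount_mid 295 268 0.93 [ 0.5153 -0.1965  0.039 ]
mount_mid 523 181 0.19 [0.4279 0.0182 0.039 ]
fence_face 298 286 0.63 [ 0.5412 -0.195   0.025 ]
fence_face 87 191 0.25 [ 0.4399 -0.4001  0.025 ]
fixed_jaw_face 334 262 0.89 [ 0.5128 -0.1567  0.03  ]
fixed_jaw_face 163 292 0.19 [ 0.5462 -0.3368  0.03  ]
pad_face 237 264 0.6 [ 0.5166 -0.2582  0.025 ]
wrench_axis 164 292 0.68 [ 0.5353 -0.3253  0.053 ]
wrench_grip 89 190 0.84 [ 0.4343 -0.3802  0.053 ]
fence 435 [ 545.  -185.3] [20.1 60.3] 1.04 zmed 0.0372
   lo/hi pct [ 0.5353 -0.214   0.5546 -0.1554]
fjaw 847 [ 507.9 -151.9] [44.6 31.2] 1.84 zmed 0.0474
   lo/hi p
[... 296 characters left out ...]
673
   lo/hi pct [ 0.5272 -0.3334  0.5427 -0.3181]
mplate 457 [ 515.8 -164.3] [51.9  7.8] 0.72 zmed 0.0631
   lo/hi pct [ 0.4903 -0.1681  0.5408 -0.1602]
mhouse 1312 [ 515.6 -215.6] [50.  41.2] 89.8 zmed 0.0641
   lo/hi pct [ 0.4953 -0.2385  0.5356 -0.1907]
mgap 396 [ 495.5 -193.7] [32.5  8.6] 89.98 zmed 0.0383
   lo/hi pct [ 0.4912 -0.2097  0.4996 -0.1775]
grip 2043 [ 431.9 -382.7] [72.2 22.3] 30.06 zmed 0.0587
   lo/hi pct [ 0.3995 -0.4037  0.4594 -0.3607]
[[-0.215  -0.21   -0.205  -0.2    -0.195  -0.19   -0.185  -0.18   -0.175
  -0.17   -0.16   -0.155  -0.15  ]
 [ 0.55    0.5505  0.5499  0.5504  0.5467  0.5351  0.5353  0.5351  0.5428
   0.5431  0.5445  0.535   0.5358]] -12.090974374340599
```

View pics/w4.png

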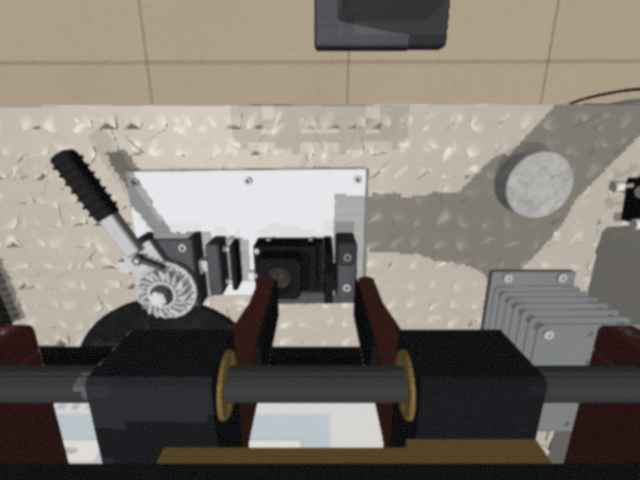

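```bash
python3 -m inch '{"slide":[[-10,-50,0],[-10,-50,0],[-10,-50,-20],[0,-50,-20],[0,-5,-40],[0,0,0],[0,0,0]],"angular":[[0,0,6],[0,0,6],[0,0,6],[0,0,6],[0,0,5],[0,0,0],[0,0,0]],"gripper":[40,40,40,40,40,40,40]}'
python3 -c "
from plant import *
print(sensors.observe()['joints'])"
```

```text
time: 11.58
eef_pos: [0.4327, -0.3803, 0.1298]
orientation: [[-0.875, -0.485, -0.0], [-0.485, 0.875, -0.0], [0.0, 0.0, -1.0]]
contact_force: [0.2, -1.1, 0.1]
width: 0.455
finger_force: 0.0
[ 12.9431117   26.37148296  28.89649468 109.37491086 -16.67771091
  48.38969689 169.51792034]
```

```bash
python3 -m inch '{"slide":[[0,-2,0],[0,0,0],[0,0,0],[0,0,0],[0,0,0],[0,0,0],[0,0,0],[0,0,0],[0,0,0]],"angular":[[0,0,-10],[0,0,-10],[0,0,-10],[0,0,-10],[0,0,-10],[0,0,-10],[0,0,-10],[0,0,-10],[0,0,-10]],"gripper":[40,40,40,40,40,40,40,40,40]}'
python3 -m inch '{"slide":[[0,0,0],[0,0,0],[0,0,0],[0,0,0],[0,0,0],[0,0,0],[0,0,0],[0,0,0],[0,0,0],[0,0,0]],"angular":[[0,0,-10],[0,0,-10],[0,0,-10],[0,0,-10],[0,0,-10],[0,0,-10],[0,0,-10],[0,0,-10],[0,0,-10],[0,0,0]],"gripper":[40,40,40,40,40,40,40,40,40,40]}'
python3 -c "
from plant import *
print(sensors.observe()['joints'])"; python3 c.py 5 | grep wrench
```

```text
time: 12.7
eef_pos: [0.4343, -0.3815, 0.1313]
orientation: [[-0.482, 0.876, 0.003], [0.876, 0.482, -0.001], [-0.003, 0.002, -1.0]]
contact_force: [-0.5, -0.2, 0.1]
width: 0.454
finger_force: 0.0
time: 13.95
eef_pos: [0.4343, -0.3814, 0.1306]
orientation: [[0.872, 0.489, 0.002], [0.489, -0.872, -0.002], [0.001, 0.002, -1.0]]
contact_force: [0.6, -1.0, 0.2]
width: 0.457
finger_force: 0.0
[-12.11141181  48.0587661   73.31572282 110.53578883 -52.3858203
  64.13786601  22.3957649 ]
wrench_axis 320 70 0.91 [ 0.5359 -0.3275  0.053 ]
wrench_grip 319 255 0.6 [ 0.4305 -0.3866  0.053 ]
```

```bash
python3 -m inch '{"slide":[[-2,-2,-20],[0,0,-30],[0,0,-20],[0,0,-10],[0,0,-10],[0,0,0],[0,0,0],[0,0,0]],"angular":[[0,0,0],[0,0,0],[0,0,0],[0,0,0],[0,0,0],[0,0,0],[0,0,0],[0,0,0]],"gripper":[40,40,40,40,40,30,27,27]}'
python3 c.py 6 | grep wrench;python3 -c "
from plant import *
print(sensors.observe()['joints'])"
```

```text
time: 15.35
eef_pos: [0.4307, -0.3845, 0.0397]
orientation: [[0.874, 0.485, 0.001], [0.485, -0.874, -0.001], [0.0, 0.001, -1.0]]
contact_force: [-1.2, 1.0, -0.1]
width: 0.311
finger_force: 0.0
wrench_axis 322 18 0.77 [ 0.5358 -0.3286  0.053 ]
wrench_grip 318 307 0.57 [ 0.4322 -0.3846  0.053 ]
[ -7.44130559  53.21263685  64.88941713 113.3084333  -60.19292403
  56.69354122  27.31066581]
```

View pics/w6.png

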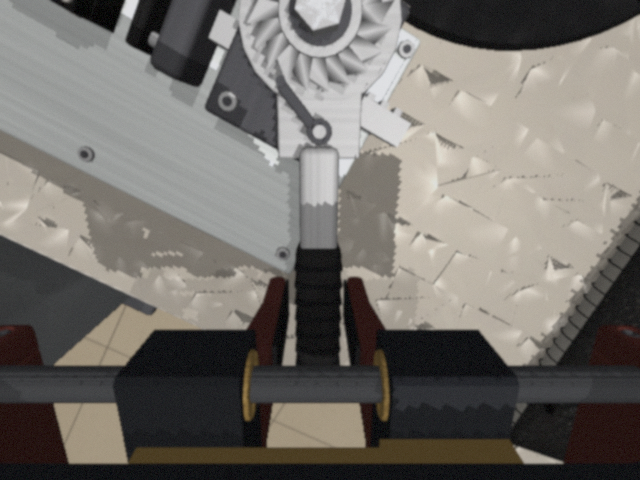

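The sleeve (columns 297–340) lies between the fingers (287, 345); I start the first driving swing.

```bash
python3 -m inch '{"slide":[[-6.2,13.1,0],[-4.6,13.8,0],[-2.9,14.2,0],[-1.2,14.5,0],[0,0,0]],"angular":[[0,0,-7],[0,0,-7],[0,0,-7],[0,0,-7],[0,0,0]],"gripper":[27,27,27,27,27]}'
python3 -m inch '{"slide":[[0.7,14.5,0],[2.4,14.4,0],[4.1,13.9,0],[5.8,13.3,0],[0,0,0]],"angular":[[0,0,-7],[0,0,-7],[0,0,-7],[0,0,-7],[0,0,0]],"gripper":[27,27,27,27,27]}'
python3 -c "
from plant import *
print(sensors.observe()['joints'])"; python3 c.py 7
```

```text
time: 16.38
eef_pos: [0.4156, -0.3282, 0.039]
orientation: [[1.0, 0.02, -0.001], [0.02, -1.0, -0.0], [-0.001, 0.0, -1.0]]
contact_force: [-0.6, -1.3, -0.9]
width: 0.305
finger_force: 0.5
time: 17.0
eef_pos: [0.4288, -0.2728, 0.0391]
orientation: [[0.893, -0.45, -0.001], [-0.45, -0.893, -0.001], [-0.0, 0.001, -1.0]]
contact_force: [-1.2, -1.0, -0.4]
width: 0.306
finger_force: 0.5
[-24.05042818  59.5127489   75.80808792 122.67662788 -69.42815762
  63.09479059 -26.95921216]
17.0 [ 0.4288 -0.2728  0.0391] [-0.4498 -0.8931  0.001 ]
[ 0.4992 -0.3087  0.2008] [-0.2589  0.1281 -0.9574]
mount_mid 91 208 0.68 [ 0.5158 -0.2008  0.039 ]
fence_face 67 155 0.98 [ 0.5433 -0.197   0.025 ]
fixed_jaw_face 188 157 0.21 [ 0.5157 -0.2505  0.03  ]
pad_face 189 157 0.75 [ 0.5161 -0.2493  0.025 ]
pad_face 67 153 0.62 [ 0.5439 -0.1977  0.025 ]
wrench_axis 319 14 0.78 [ 0.5352 -0.3284  0.053 ]
wrench_grip 324 307 0.96 [ 0.4282 -0.2775  0.053 ]
```

```bash
python3 -m inch '{"slide":[[2,3.5,0],[2,3.5,0],[2,3,0],[0,0,0]],"angular":[[0,0,0],[0,0,0],[0,0,0],[0,0,0]],"gripper":[27,27,27,27]}'
python3 -c "
from plant import *
print(sensors.observe()['joints'])"; python3 c.py 8 | egrep "pad|wrench"
```

```text
time: 17.9
eef_pos: [0.4337, -0.2627, 0.039]
orientation: [[0.891, -0.454, -0.002], [-0.454, -0.891, -0.001], [-0.001, 0.002, -1.0]]
contact_force: [-4.4, -2.7, -0.3]
width: 0.308
finger_force: 2.2
[-25.42173655  59.63375329  75.9552187  122.80066919 -69.48800498
  63.20362873 -28.40074939]
pad_face 209 157 0.88 [ 0.517  -0.2478  0.025 ]
wrench_axis 347 15 0.82 [ 0.5353 -0.3274  0.053 ]
wrench_grip 321 307 0.77 [ 0.4339 -0.266   0.053 ]
```

```bash
python3 -m inch '{"slide":[[-6,-10.5,0],[-5.8,-13.3,0],[-4.1,-13.9,0],[-2.4,-14.4,0],[-0.7,-14.5,0],[1.2,-14.5,0],[2.9,-14.2,0],[4.6,-13.8,0],[6.2,-13.1,0],[0,0,0]],"angular":[[0,0,0],[0,0,7],[0,0,7],[0,0,7],[0,0,7],[0,0,7],[0,0,7],[0,0,7],[0,0,7],[0,0,0]],"gripper":[27,27,27,27,27,27,27,27,27,27]}'
python3 -m inch '{"slide":[[2,-3.5,0],[2,-3,0],[0,0,0]],"angular":[[0,0,0],[0,0,0],[0,0,0]],"gripper":[27,27,27]}'
python3 -c "
from plant import *
print(sensors.observe()['joints'])"; python3 c.py 9 | egrep "pad|wrench"
```

```text
time: 19.55
eef_pos: [0.431, -0.3856, 0.0395]
orientation: [[0.875, 0.484, 0.002], [0.484, -0.875, 0.0], [0.002, 0.001, -1.0]]
contact_force: [0.1, -0.5, 0.3]
width: 0.308
finger_force: 0.0
time: 19.92
eef_pos: [0.4346, -0.3912, 0.0391]
orientation: [[0.875, 0.485, -0.0], [0.485, -0.875, -0.0], [-0.0, 0.0, -1.0]]
contact_force: [-0.2, 0.2, -0.6]
width: 0.306
finger_force: 0.0
[ -6.77605312  53.74047448  64.84060626 112.24253512 -60.21077314
  57.22665379  27.15916192]
wrench_axis 296 17 0.92 [ 0.5352 -0.3271  0.053 ]
wrench_grip 309 311 0.67 [ 0.4325 -0.3887  0.053 ]
```

```bash
python3 -m inch '{"slide":[[-4,6.5,0],[-6.2,13.1,0],[-4.6,13.8,0],[-2.9,14.2,0],[-1.2,14.5,0],[0.7,14.5,0],[2.4,14.4,0],[4.1,13.9,0],[5.8,13.3,0],[0,0,0]],"angular":[[0,0,0],[0,0,-7],[0,0,-7],[0,0,-7],[0,0,-7],[0,0,-7],[0,0,-7],[0,0,-7],[0,0,-7],[0,0,0]],"gripper":[27,27,27,27,27,27,27,27,27,27]}'
python3 -m inch '{"slide":[[2,3.5,0],[2,3.5,0],[2,3,0],[0,0,0]],"angular":[[0,0,0],[0,0,0],[0,0,0],[0,0,0]],"gripper":[27,27,27,27]}'
python3 -c "
from plant import *
print(sensors.observe()['joints'])"; python3 c.py 10 | egrep "pad|wrench|mount|fixed"
```

```text
time: 21.58
eef_pos: [0.4286, -0.2724, 0.039]
orientation: [[0.892, -0.451, -0.001], [-0.451, -0.892, -0.001], [-0.0, 0.001, -1.0]]
contact_force: [-0.3, -0.8, 0.3]
width: 0.307
finger_force: 0.4
time: 22.08
eef_pos: [0.4342, -0.263, 0.0391]
orientation: [[0.891, -0.454, -0.0], [-0.454, -0.891, 0.0], [-0.0, 0.0, -1.0]]
contact_force: [-3.1, -1.3, 0.7]
width: 0.307
finger_force: 1.4
[-25.34334726  59.70642157  76.00239657 122.7367668  -69.5841489
  63.36013973 -28.28618821]
mount_mid 107 214 0.67 [ 0.5157 -0.1961  0.039 ]
mount_mid 191 172 0.19 [ 0.5148 -0.2413  0.039 ]
pad_face 188 169 0.76 [ 0.517  -0.2359  0.025 ]
wrench_axis 348 17 0.67 [ 0.5351 -0.3278  0.053 ]
wrench_grip 323 306 0.81 [ 0.4345 -0.267   0.053 ]
```

```bash
python3 -m inch '{"slide":[[-6,-10.5,0],[-5.8,-13.3,0],[-4.1,-13.9,0],[-2.4,-14.4,0],[-0.7,-14.5,0],[1.2,-14.5,0],[2.9,-14.2,0],[4.6,-13.8,0],[6.2,-13.1,0],[4,-6.5,0]],"angular":[[0,0,0],[0,0,7],[0,0,7],[0,0,7],[0,0,7],[0,0,7],[0,0,7],[0,0,7],[0,0,7],[0,0,0]],"gripper":[27,27,27,27,27,27,27,27,27,27]}'
python3 -m inch '{"slide":[[0,0,0],[-4,6.5,0],[-6.2,13.1,0],[-4.6,13.8,0],[-1.5,7.1,0],[-1.4,7.1,0],[0,0,0]],"angular":[[0,0,0],[0,0,0],[0,0,-7],[0,0,-7],[0,0,-3.5],[0,0,-3.5],[0,0,0]],"gripper":[27,27,27,27,27,27,27]}'
python3 c.py 11 | egrep "pad|wrench|mount|fixed"
```

```text
time: 23.72
eef_pos: [0.435, -0.3928, 0.0396]
orientation: [[0.875, 0.484, 0.002], [0.484, -0.875, 0.0], [0.002, 0.001, -1.0]]
contact_force: [-0.1, -0.0, 0.0]
width: 0.307
finger_force: 0.3
time: 24.6
eef_pos: [0.4167, -0.3435, 0.0391]
orientation: [[0.99, 0.14, -0.0], [0.14, -0.99, -0.001], [-0.0, 0.001, -1.0]]
contact_force: [0.8, -2.3, -1.9]
width: 0.31
finger_force: 1.0
pad_face 108 50 0.91 [ 0.5165 -0.2366  0.025 ]
wrench_axis 321 18 0.67 [ 0.5345 -0.329   0.053 ]
```

Now at about −8°; continue slowly with force checks.

```bash
python3 -m inch '{"slide":[[-0.7,7.2,0],[-0.5,7.2,0],[0,0,0]],"angular":[[0,0,-3.5],[0,0,-3.5],[0,0,0]],"gripper":[27,27,27]}'
python3 -m inch '{"slide":[[0.3,6,0],[0.3,6,0],[0,0,0]],"angular":[[0,0,-3],[0,0,-3],[0,0,0]],"gripper":[27,27,27]}'
```

```text
time: 25.38
eef_pos: [0.4156, -0.3302, 0.0394]
orientation: [[1.0, 0.018, 0.0], [0.018, -1.0, -0.001], [0.0, 0.001, -1.0]]
contact_force: [0.7, -3.3, -1.7]
width: 0.305
finger_force: 1.6
time: 25.75
eef_pos: [0.4159, -0.3194, 0.0395]
orientation: [[0.996, -0.086, -0.0], [-0.086, -0.996, -0.004], [0.0, 0.004, -1.0]]
contact_force: [0.3, -6.8, -3.0]
width: 0.31
finger_force: 3.3
```

```bash
python3 -m inch '{"slide":[[0.3,3,0],[0,0,0]],"angular":[[0,0,-1.5],[0,0,0]],"gripper":[27,27]}'
python3 -m inch '{"slide":[[0.3,3,0],[0,0,0]],"angular":[[0,0,-1.5],[0,0,0]],"gripper":[27,27]}'
python3 c.py 12 | egrep "pad|wrench|mount|fixed"
```

```text
time: 26.0
eef_pos: [0.4162, -0.3168, 0.0395]
orientation: [[0.994, -0.113, -0.0], [-0.113, -0.994, -0.004], [0.0, 0.004, -1.0]]
contact_force: [0.1, -7.0, -3.5]
width: 0.305
finger_force: 3.7
time: 26.25
eef_pos: [0.4164, -0.3141, 0.0395]
orientation: [[0.99, -0.139, -0.0], [-0.139, -0.99, -0.005], [0.0, 0.005, -1.0]]
contact_force: [0.5, -8.8, -3.6]
width: 0.31
finger_force: 4.1
mount_mid 14 125 0.86 [ 0.5157 -0.1965  0.039 ]
pad_face 118 113 0.82 [ 0.5156 -0.235   0.025 ]
wrench_axis 307 17 0.89 [ 0.5349 -0.3276  0.053 ]
wrench_grip 323 306 0.78 [ 0.4179 -0.3179  0.053 ]
```

```bash
for i in 1; do python3 -m inch '{"slide":[[0.8,6,0],[0,0,0]],"angular":[[0,0,-3],[0,0,0]],"gripper":[27,27]}'; done
python3 -m inch '{"slide":[[0.8,4,0],[0,0,0]],"angular":[[0,0,-2],[0,0,0]],"gripper":[27,27]}'
```

```text
time: 26.9
eef_pos: [0.4172, -0.3085, 0.0396]
orientation: [[0.982, -0.191, -0.0], [-0.191, -0.982, -0.006], [0.001, 0.006, -1.0]]
contact_force: [0.4, -9.0, -4.9]
width: 0.314
finger_force: 4.8
time: 27.15
eef_pos: [0.4178, -0.3049, 0.0397]
orientation: [[0.974, -0.225, -0.0], [-0.225, -0.974, -0.006], [0.001, 0.006, -1.0]]
contact_force: [-0.2, -10.7, -4.4]
width: 0.31
finger_force: 5.2
```

```bash
python3 -m inch '{"slide":[[1.2,6,0],[0,0,0]],"angular":[[0,0,-3],[0,0,0]],"gripper":[27,27]}'
python3 -m inch '{"slide":[[1.5,6,0],[0,0,0]],"angular":[[0,0,-3],[0,0,0]],"gripper":[27,27]}'
python3 c.py 13 | egrep "pad|wrench|mount|fixed"
```

```text
time: 27.4
eef_pos: [0.419, -0.2993, 0.0397]
orientation: [[0.961, -0.276, -0.0], [-0.276, -0.961, -0.007], [0.002, 0.007, -1.0]]
contact_force: [-0.4, -11.0, -4.9]
width: 0.31
finger_force: 5.9
time: 27.65
eef_pos: [0.4204, -0.2937, 0.0399]
orientation: [[0.945, -0.326, -0.001], [-0.326, -0.945, -0.008], [0.002, 0.008, -1.0]]
contact_force: [-0.5, -12.9, -5.4]
width: 0.311
finger_force: 6.5
mount_mid 42 182 0.84 [ 0.5147 -0.1957  0.039 ]
pad_face 135 148 0.83 [ 0.516  -0.2355  0.025 ]
wrench_axis 301 16 0.57 [ 0.5355 -0.3277  0.053 ]
wrench_grip 324 307 0.76 [ 0.4202 -0.2978  0.053 ]
```

```bash
python3 -m inch '{"slide":[[1.8,6,0],[0,0,0]],"angular":[[0,0,-3],[0,0,0]],"gripper":[27,27]}'
python3 -m inch '{"slide":[[2,6,0],[0,0,0]],"angular":[[0,0,-3],[0,0,0]],"gripper":[27,27]}'
python3 -m inch '{"slide":[[1.2,3,0],[0,0,0]],"angular":[[0,0,-1.5],[0,0,0]],"gripper":[27,27]}'
```

```text
time: 28.3
eef_pos: [0.4221, -0.2882, 0.0399]
orientation: [[0.927, -0.375, -0.001], [-0.375, -0.927, -0.009], [0.003, 0.009, -1.0]]
contact_force: [-1.2, -14.8, -5.7]
width: 0.307
finger_force: 7.0
time: 28.55
eef_pos: [0.4241, -0.2826, 0.04]
orientation: [[0.906, -0.423, -0.001], [-0.423, -0.906, -0.01], [0.004, 0.01, -1.0]]
contact_force: [-0.9, -16.2, -6.7]
width: 0.311
finger_force: 7.5
time: 28.8
eef_pos: [0.4253, -0.2799, 0.04]
orientation: [[0.895, -0.447, -0.001], [-0.447, -0.895, -0.011], [0.004, 0.01, -1.0]]
contact_force: [-1.1, -16.9, -5.7]
width: 0.306
finger_force: 7.9
```

```bash
python3 c.py 14 | egrep "pad|wrench|mount|fixed"
python3 - <<'E'
from h import *
f=np.load("w14.npz");P=cloud(f["d"],f["K"],f["T"]);img=f["img"]
Q=P[f["d"]>0]
def b(x,y,z):
    q=Q[(Q[:,0]>x[0])&(Q[:,0]<x[1])&(Q[:,1]>y[0])&(Q[:,1]<y[1])&(Q[:,2]>z[0])&(Q[:,2]<z[1])];return q
for x in (.45,.46,.47,.48,.49): 
    q=b((x-.002,x+.002),(-.35,-.25),(.045,.075)); print(x,len(q),q[:,1].min() if len(q) else 0,q[:,1].max() if len(q) else 0)
E
```

```text
mount_mid 67 210 0.77 [ 0.5162 -0.1967  0.039 ]
fixed_jaw_face 321 303 0.39 [ 0.4164 -0.2788  0.03  ]
pad_face 149 169 0.91 [ 0.5165 -0.2351  0.025 ]
wrench_axis 298 17 0.88 [ 0.535  -0.3276  0.053 ]
wrench_axis 50 153 0.25 [ 0.5364 -0.2155  0.053 ]
wrench_grip 322 304 0.7 [ 0.4262 -0.2837  0.053 ]
0.45 473 -0.3029851727231695 -0.2822419244953413
0.46 378 -0.3062703717872898 -0.2874436598943524
0.47 397 -0.3104691189670719 -0.2919585086104761
0.48 424 -0.3141890317184191 -0.2959678938789367
0.49 709 -0.34941770304105346 -0.2999999811876905
```

View pics/w14.png

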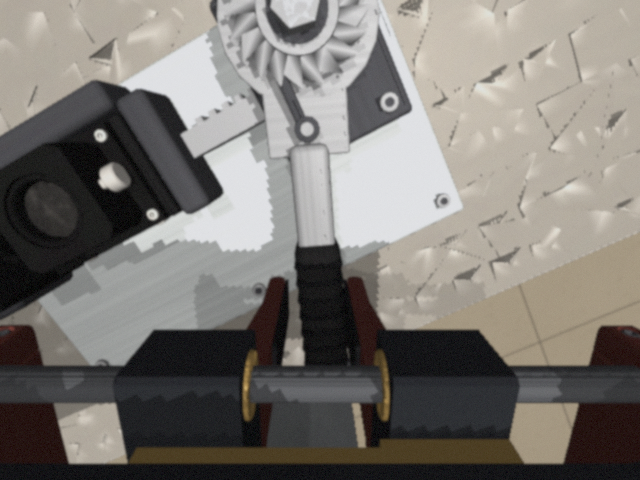

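Run:
```python
from h import *
for n in (4,10,11,13,14):
    f=np.load(f"w{n}.npz");P=cloud(f["d"],f["K"],f["T"]);Q=P[f["d"]>0]
    q=Q[(Q[:,0]>.497)&(Q[:,0]<.51)]
    out=[]
    for y in np.arange(-.290,-.224,.002):
        s=q[abs(q[:,1]-y)<.001,2]; out.append(f"{int(1000*s.max()) if len(s) else -1}")
    print(n,*out)
```

```text
4 -1 -1 38 41 42 43 42 43 42 41 28 29 28 34 36 37 36 8 8 8 8 8 9 9 8 -1 39 40 39 64 65 66 65
10 50 49 11 10 10 10 11 10 11 10 10 11 11 11 44 44 44 45 45 45 44 41 30 31 38 39 38 43 43 42 67 68 68
11 11 10 11 11 11 11 11 10 10 11 11 11 10 11 11 44 45 45 45 45 45 44 43 -1 38 39 39 42 43 43 68 68 68
13 10 10 11 11 11 10 11 11 11 11 10 11 10 10 10 42 44 45 44 45 45 44 43 -1 38 39 38 42 42 43 68 68 68
14 11 11 10 11 11 10 10 10 11 11 10 10 11 10 10 42 44 44 45 45 44 44 43 -1 38 39 39 42 42 43 67 68 68
```

Run:
```python
from h import *
for n in (7,8,9,10,11,12,13,14):
    f=np.load(f"w{n}.npz");P=cloud(f["d"],f["K"],f["T"]);Q=P[f["d"]>0]
    q=Q[(Q[:,0]>.497)&(Q[:,0]<.512)&(Q[:,1]>-.285)&(Q[:,1]<-.225)]
    j=q[(q[:,2]>.0425)&(q[:,2]<.048)&(q[:,1]<-.242),1]; m=q[q[:,2]>.06,1]
    if len(j)<20: print(n,len(j));continue
    print(n,len(j),"jaw",np.percentile(j,[3,50,97]).round(4),"house edge",np.percentile(m,3).round(4) if len(m) else 0)
```

```text
7 911 jaw [-0.2764 -0.2707 -0.2648] house edge -0.2337
8 892 jaw [-0.2746 -0.2689 -0.263 ] house edge -0.2331
9 1152 jaw [-0.2748 -0.2692 -0.2633] house edge 0
10 862 jaw [-0.2616 -0.2558 -0.2501] house edge -0.2293
11 1052 jaw [-0.2588 -0.2532 -0.2475] house edge -0.2297
12 932 jaw [-0.2582 -0.2524 -0.2466] house edge -0.2295
13 863 jaw [-0.2581 -0.2525 -0.2468] house edge -0.2294
14 830 jaw [-0.258  -0.2525 -0.2467] house edge -0.2293
```

Depth shows the jaw stopped (median y −0.2525 for the last three looks) with the pad pressed in by about 4–5 mm: end of travel. Relieve, release and rise.

```bash
python3 -m inch '{"slide":[[-0.8,-1.8,0],[-0.8,-1.8,0],[-0.8,-1.8,0],[0,0,0],[0,0,0],[0,0,0],[0,0,0]],"angular":[[0,0,0],[0,0,0],[0,0,0],[0,0,0],[0,0,0],[0,0,0],[0,0,0]],"gripper":[27,27,27,27,40,40,40]}'
python3 -m inch '{"slide":[[0,0,15],[0,0,30],[0,0,40],[0,0,40],[-10,0,40],[0,0,0],[0,0,0]],"angular":[[0,0,0],[0,0,0],[0,0,0],[0,0,0],[0,0,0],[0,0,0],[0,0,0]],"gripper":[40,40,40,40,40,40,40]}'
python3 c.py 15; sed -i 's/-.185,-.1585/-.185,-.1565/' e.py; python3 e.py 15 | egrep -A1 "mplate|mhouse|grip|fjaw"
python3 - <<'E'
from h import *
f=np.load("w15.npz");P=cloud(f["d"],f["K"],f["T"]);Q=P[f["d"]>0]
q=Q[(Q[:,0]>.497)&(Q[:,0]<.512)&(Q[:,1]>-.285)&(Q[:,1]<-.242)&(Q[:,2]>.040)&(Q[:,2]<.048)];print(len(q),np.percentile(q[:,1],[3,50,97]))
E
```

```text
time: 30.08
eef_pos: [0.4247, -0.2849, 0.0402]
orientation: [[0.895, -0.445, 0.002], [-0.445, -0.895, -0.01], [0.006, 0.008, -1.0]]
contact_force: [3.0, -15.1, -5.3]
width: 0.457
finger_force: 6.6
time: 30.95
eef_pos: [0.4135, -0.2793, 0.2035]
orientation: [[0.896, -0.445, -0.0], [-0.445, -0.896, 0.002], [-0.001, -0.002, -1.0]]
contact_force: [0.2, -0.1, -0.9]
width: 0.459
finger_force: 0.0
30.95 [ 0.4135 -0.2793  0.2035] [-0.4449 -0.8956 -0.0019]
[ 0.4843 -0.3148  0.3645] [-0.2609  0.1291 -0.9567]
mount_mid 183 165 0.73 [ 0.5112 -0.1953  0.039 ]
fence_face 172 132 0.86 [ 0.542  -0.1974  0.025 ]
pad_face 222 138 0.94 [ 0.5166 -0.2352  0.025 ]
wrench_axis 301 63 0.69 [ 0.5356 -0.3278  0.053 ]
wrench_grip 421 149 0.73 [ 0.4313 -0.3887  0.053 ]
fjaw 919 [ 508.2 -152. ] [44.  28.7] 1.06 zmed 0.049
   lo/hi pct [ 0.4868 -0.1662  0.5296 -0.1383]
--
mplate 744 [ 515.9 -161.8] [51.9  9.2] 0.26 zmed 0.0642
   lo/hi pct [ 0.4904 -0.1661  0.5409 -0.1574]
mhouse 2717 [ 516.2 -213.2] [41.1 50.4] 0.32 zmed 0.0654
   lo/hi pct [ 0.496  -0.2364  0.536  -0.1888]
--
grip 1943 [ 432.9 -387.9] [71.2 20.8] 30.17 zmed 0.0604
   lo/hi pct [ 0.403  -0.4083  0.4594 -0.3654]
275 [-0.2589324  -0.25267227 -0.24629783]
```

View pics/w15.png

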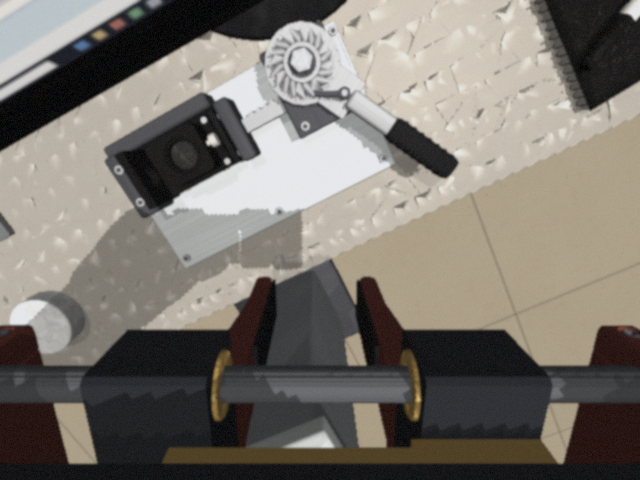

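The picture shows the mount (columns 105–235, rows 95–215) square between the fence, fixed jaw and pressed-in pad, with the wrench swung back to its start (grip at 421,149) and the gripper clear. The jaw has kept its place after release.

```bash
python3 -c "
from plant import *
print(r.job_done())"
```

```text
the job is handed in; nothing more can be done
None
```

The job is handed in at about 31 s: the mount sits square against the fence and the fixed jaw, the wrench drove the jaw until it stopped moving (about 31 of 32 mm by depth, pad pressed in about 4 mm), and the gripper is clear; when I let go, the wrench was still under about 15 N and sprang back to its start, but the jaw did not move.

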